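Find the handpiece with the worn spindle by its end float

ROBOT

A 6-joint arm with a two-finger parallel gripper is mounted at the origin on the work surface. World frame = base frame: x ahead of the robot, y to its left, z up, the work surface at z = 0. Lengths are in m, angles in rad, forces in N, time in s.
With the tool pointing down it reaches from about 0.35 to 0.725 m from the base axis. Payload 4.3 kg.
Tool frame: the origin (TCP) lies midway between the tips of the shut fingers; the grasp point (between the pads) lies 19 mm behind it (bot.tcp_to_grasp is the distance from the TCP to the grasp point, in m); x points along the fingers, y is the direction in which the jaws open and shut, and the axes are right-handed (so a half turn about x gives the same grasp; the last joint's range is limited). The gripper opens to 85 mm and grips with 20 to 120 N. Pads are 22 mm wide; open, the fingers measure 114 mm over their backs; the gripper's body (76 mm by 85 mm) begins 54 mm behind the grasp point. The pads swing forward as they close: fully open they stand 13 mm farther back than shut.
Start: joints at [1.176, 0.377, 0.081, 1.274, 0, 1.46], TCP at [0.162, 0.552, 0.231] pointing down, gripper open.
Joint ranges: [-2.72, 2.72], [-0.84, 1.66], [-1.02, 1.22], [-1.77, 2.12], [-1.37, 1.28], [-3.14, 3.14]. Speed limits (rad/s): [2.57, 2.57, 3.14, 3.14, 3.14, 3.14].

INTERFACE

Orientations are given as a unit quaternion [x, y, z, w].
In Python, from workcell import bot, viewer gives the robot as it stands. The module is installed in compiled form; this text tells all that it offers.
- The arm moves only by the tool send_rows, never from a script. Its argument "plan" is a list of rows, each a list of 6 numbers: the shift along the tool's x, y, z in m, then the turn, a rotation vector about the tool's x, y, z in degrees. A call has 1 to 10 rows; each row shifts and turns the pose as measured when the row begins, along the tool's axes as they then stand; what a row does not reach is not made up. A row lasts 1/12 s, in which the tool goes at most 41.7 mm and 7.16 degrees, less where a joint would pass 70% of its speed; a pose out of reach is approached as far as the arm can. A call with a gripper value outside its range is refused whole. "grip" is the finger opening in m, from 0 to 0.0854, set as the call begins (left out, the last holds). The fingers move at their own pace and stop on an object; "force" is the grip in N (left out, the last holds). Time passes only in rows, so rows that do not move let the fingers close. It gives the time, the measured TCP pose, the force and the opening at its end, in the units of the state.
- bot.get_obs(): the state, without advancing time (a new reading comes with each control period).
- viewer.camera(name): name is "scene" or "top" or "wrist"; returns the picture (384x512x3 uint8, blue, green, red); there is no depth.
- viewer.camera_info(name): a dict with "fx", "fy", "cx", "cy" (pixels), "view" (4x4, takes a point from world to camera coordinates); the wrist camera has in their place "mount" (4x4, takes a point from camera to tool coordinates, whose origin is the TCP and whose axes are the tool frame's). Camera axes: x right, y down, z forward; pixel columns grow to the right and rows downward; lengths in m; the calibration is good to about 2 mm. A picture is of the moment at which its call begins: read the wrist's pose just before it. camera_info takes no time and is no camera call.
- bot.job_done(): hands the job in, once; it reports no verdict.
Trained networks look in the newest picture that a camera, given by its name, has taken for a name from the list of things; names that differ only in an ending like _2 or _b are one class to them, and where a whole thing is asked for, a point or a joint stands for the part that bears it (a point fixed in the world has none). Each returns a list of dicts, best first, with "score" (0 to 1); they miss things now and then, are a little off and sometimes report something else, mostly with a low value. They report only what shows in the picture. A call takes as long as a camera call.
- viewer.silhouettes(camera, query): "region" (384x512 bool, what is visible of it).
- viewer.pinpoint(camera, query): "location" ([x, y, z] in m, in the coordinates of the camera as it stood for that picture, good to about 4 mm: a listed point, or the origin of a listed thing).
The state is a dict: "time_s": time; "joint_pos": joint angles; "joint_velocities": joint speeds; "joint_torque": joint torques, N m; "tool_pos": TCP position; "ee_rot": TCP orientation; "ft_force": force on the tool from outside, world axes, zero at the start; "moment": the same for the moment, N m; "opening": opening from 0.0 (shut) to 1.0 (fully open).
Only numpy, scipy, OpenCV 4.12 (cv2) and the standard library are available. Lean on these libraries where they do the work, as an engineer would, in place of code of your own. Each camera call takes 0.05 s, during which the arm holds its last target. There are 200 camera calls.

TASK

One of the three flexible-shaft handpieces in the rack has lost its thrust ring, so its spindle has far more end float than the others. Feel each in turn, from the robot's left to its right: press its chuck steadily home against the inner stop with a steady 8 N or so, then draw it out against the outer stop with the same force, never over 15 N. Then lift out the loose one, its spindle left drawn out, and lay it flat in the empty tray without dropping it, leaving the two sound ones in the rack and the cup and jar where they stand.

Things in the scene. Friction and masses are not known exactly. Their poses are not given: they have to be found in the camera images.
- hp_a_mid (a point): Middle of the barrel, on the axis, of one of three identical-looking handpieces (0.37 kg, balanced 10 to 14 mm nearer the chuck). x runs along it, away from the chuck. Aluminium barrel 28 mm diameter, 48 mm to either side of the point; black hexagonal rings 42 mm across flats at 23 to 30 mm on either side: grip the bare barrel between them to lift. Steel tail to 62 mm.
- hp_a_chuck (a point): Centre of that handpiece's steel chuck, on the axis (axes as the handpiece): cylinder 22 mm diameter, 27 mm long, and 15 mm of cone and jaws at the free end, which points to the robot's side. It is 76.5 to 82.5 mm from the barrel's middle when home (not told, each differs) and starts 0.8 to 2.4 mm further out. Chuck and spindle slide along x (out = -x) with 1.2 N drag, stay where left.
- hp_a: The same handpiece (origin and axes as its mid point). End float, home to fully out: 3 mm in the two sound ones, 13 mm in the loose one; they look alike and any may lie in any notch. Stops yield about 0.05 mm per N. Pushed or pulled by the chuck, the handpiece also slides 1 mm in the rack before it bears on a rail. It lifts straight up out of its notches. Laid on a flat floor its axis is 21 mm up.
- hp_b_mid (a point): Middle of the barrel, on the axis, of one of three identical-looking handpieces (0.37 kg, balanced 10 to 14 mm nearer the chuck). x runs along it, away from the chuck. Aluminium barrel 28 mm diameter, 48 mm to either side of the point; black hexagonal rings 42 mm across flats at 23 to 30 mm on either side: grip the bare barrel between them to lift. Steel tail to 62 mm.
- hp_b_chuck (a point): Centre of that handpiece's steel chuck, on the axis (axes as the handpiece): cylinder 22 mm diameter, 27 mm long, and 15 mm of cone and jaws at the free end, which points to the robot's side. It is 76.5 to 82.5 mm from the barrel's middle when home (not told, each differs) and starts 0.8 to 2.4 mm further out. Chuck and spindle slide along x (out = -x) with 1.2 N drag, stay where left.
- hp_b: The same handpiece (origin and axes as its mid point). End float, home to fully out: 3 mm in the two sound ones, 13 mm in the loose one; they look alike and any may lie in any notch. Stops yield about 0.05 mm per N. Pushed or pulled by the chuck, the handpiece also slides 1 mm in the rack before it bears on a rail. It lifts straight up out of its notches. Laid on a flat floor its axis is 21 mm up.
- hp_c_mid (a point): Middle of the barrel, on the axis, of one of three identical-looking handpieces (0.37 kg, balanced 10 to 14 mm nearer the chuck). x runs along it, away from the chuck. Aluminium barrel 28 mm diameter, 48 mm to either side of the point; black hexagonal rings 42 mm across flats at 23 to 30 mm on either side: grip the bare barrel between them to lift. Steel tail to 62 mm.
- hp_c_chuck (a point): Centre of that handpiece's steel chuck, on the axis (axes as the handpiece): cylinder 22 mm diameter, 27 mm long, and 15 mm of cone and jaws at the free end, which points to the robot's side. It is 76.5 to 82.5 mm from the barrel's middle when home (not told, each differs) and starts 0.8 to 2.4 mm further out. Chuck and spindle slide along x (out = -x) with 1.2 N drag, stay where left.
- hp_c: The same handpiece (origin and axes as its mid point). End float, home to fully out: 3 mm in the two sound ones, 13 mm in the loose one; they look alike and any may lie in any notch. Stops yield about 0.05 mm per N. Pushed or pulled by the chuck, the handpiece also slides 1 mm in the rack before it bears on a rail. It lifts straight up out of its notches. Laid on a flat floor its axis is 21 mm up.
- hp_a_tail: Rear end of that handpiece, which holds the inner stop of its spindle, hidden inside (origin and axes as the handpiece's).
- hp_a_nose: Nose of that handpiece, which holds the outer stop of its spindle, hidden inside (origin and axes as the handpiece's).
- hp_b_tail: Rear end of that handpiece, which holds the inner stop of its spindle, hidden inside (origin and axes as the handpiece's).
- hp_b_nose: Nose of that handpiece, which holds the outer stop of its spindle, hidden inside (origin and axes as the handpiece's).
- hp_c_tail: Rear end of that handpiece, which holds the inner stop of its spindle, hidden inside (origin and axes as the handpiece's).
- hp_c_nose: Nose of that handpiece, which holds the outer stop of its spindle, hidden inside (origin and axes as the handpiece's).
- rack: Plywood rack screwed to the bench: base 125 x 270 x 12 mm, two rails 8 mm thick (35 mm before and behind the centre) with three notches each (35 mm wide), 75 mm high in all. Origin under its centre on the bench; x as the handpieces', y along the row: left notch at y = +95 mm, middle 0, right -95 mm, handpieces' axes 70 mm above the bench.
- tray_floor (a point): The one empty white plastic tray, fixed to the bench: centre of its inner floor, 3 mm above the bench. Inside 284 (x) x 159 (y) mm, walls 3 mm thick, 24 mm high over the bench, with a thin lip 8 mm wide round the outside. A like tray full of shells stands on the other side of the rack.
- cup: White plastic cup, 56 mm wide, 65 mm high, standing beside the rack; origin under its centre, z up.
- jar: Amber glass jar with black lid, 50 mm diameter, 70 mm high, standing on the other side of the rack; origin under its centre, z up.

How it is judged:
On the way, in this order (a step that is already met when the one before it is completed fails the run):
1. the left handpiece's chuck is pressed home on its inner stop with over 4 N (((y of hp_a_mid in the frame of rack between 0.06 and 0.13 m and contact force between hp_a and hp_a_tail above 4 N) or (y of hp_b_mid in the frame of rack between 0.06 and 0.13 m and contact force between hp_b and hp_b_tail above 4 N) or (y of hp_c_mid in the frame of rack between 0.06 and 0.13 m and contact force between hp_c and hp_c_tail above 4 N))), for 0.1 s.
2. the left handpiece's chuck is then drawn out on its outer stop with over 4 N (((y of hp_a_mid in the frame of rack between 0.06 and 0.13 m and contact force between hp_a and hp_a_nose above 4 N) or (y of hp_b_mid in the frame of rack between 0.06 and 0.13 m and contact force between hp_b and hp_b_nose above 4 N) or (y of hp_c_mid in the frame of rack between 0.06 and 0.13 m and contact force between hp_c and hp_c_nose above 4 N))), for 0.1 s.
3. the middle handpiece's chuck is pressed home on its inner stop with over 4 N (((y of hp_a_mid in the frame of rack between -0.035 and 0.035 m and contact force between hp_a and hp_a_tail above 4 N) or (y of hp_b_mid in the frame of rack between -0.035 and 0.035 m and contact force between hp_b and hp_b_tail above 4 N) or (y of hp_c_mid in the frame of rack between -0.035 and 0.035 m and contact force between hp_c and hp_c_tail above 4 N))), for 0.1 s.
4. the middle handpiece's chuck is then drawn out on its outer stop with over 4 N (((y of hp_a_mid in the frame of rack between -0.035 and 0.035 m and contact force between hp_a and hp_a_nose above 4 N) or (y of hp_b_mid in the frame of rack between -0.035 and 0.035 m and contact force between hp_b and hp_b_nose above 4 N) or (y of hp_c_mid in the frame of rack between -0.035 and 0.035 m and contact force between hp_c and hp_c_nose above 4 N))), for 0.1 s.
5. the right handpiece's chuck is pressed home on its inner stop with over 4 N (((y of hp_a_mid in the frame of rack between -0.13 and -0.06 m and contact force between hp_a and hp_a_tail above 4 N) or (y of hp_b_mid in the frame of rack between -0.13 and -0.06 m and contact force between hp_b and hp_b_tail above 4 N) or (y of hp_c_mid in the frame of rack between -0.13 and -0.06 m and contact force between hp_c and hp_c_tail above 4 N))), for 0.1 s.
6. the right handpiece's chuck is then drawn out on its outer stop with over 4 N (((y of hp_a_mid in the frame of rack between -0.13 and -0.06 m and contact force between hp_a and hp_a_nose above 4 N) or (y of hp_b_mid in the frame of rack between -0.13 and -0.06 m and contact force between hp_b and hp_b_nose above 4 N) or (y of hp_c_mid in the frame of rack between -0.13 and -0.06 m and contact force between hp_c and hp_c_nose above 4 N))), for 0.1 s.
At the end, for the whole second after the job is handed in: The loose handpiece lies level, at rest, released on the empty tray's floor (middle within 75 mm along, 65 mm across of its centre; axis under 29 mm up), its chuck still over 86.5 mm from its middle; the sound ones within 10 mm of their places in the rack; cup and jar upright within 30 mm (((x of hp_a_mid in the frame of tray_floor between -0.075 and 0.075 m and y of hp_a_mid in the frame of tray_floor between -0.065 and 0.065 m and z of hp_a_mid in the frame of tray_floor below 0.029 m and angle between hp_a_mid's own x axis and vertical between 1.42 and 1.72 rad and linear speed of hp_a below 0.02 m/s and x of hp_a_chuck in the frame of hp_a_mid below -0.0865 m and distance of each of hp_b_mid, hp_c_mid from where it was at the start of the episode below 0.01 m) or (x of hp_b_mid in the frame of tray_floor between -0.075 and 0.075 m and y of hp_b_mid in the frame of tray_floor between -0.065 and 0.065 m and z of hp_b_mid in the frame of tray_floor below 0.029 m and angle between hp_b_mid's own x axis and vertical between 1.42 and 1.72 rad and linear speed of hp_b below 0.02 m/s and x of hp_b_chuck in the frame of hp_b_mid below -0.0865 m and distance of each of hp_a_mid, hp_c_mid from where it was at the start of the episode below 0.01 m) or (x of hp_c_mid in the frame of tray_floor between -0.075 and 0.075 m and y of hp_c_mid in the frame of tray_floor between -0.065 and 0.065 m and z of hp_c_mid in the frame of tray_floor below 0.029 m and angle between hp_c_mid's own x axis and vertical between 1.42 and 1.72 rad and linear speed of hp_c below 0.02 m/s and x of hp_c_chuck in the frame of hp_c_mid below -0.0865 m and distance of each of hp_a_mid, hp_b_mid from where it was at the start of the episode below 0.01 m))); the robot touches nothing.
It fails at once if a spindle is forced: pressed on one of its stops with more than 16 N (contact force between hp_a and hp_a_tail above 16 N or contact force between hp_a and hp_a_nose above 16 N or contact force between hp_b and hp_b_tail above 16 N or contact force between hp_b and hp_b_nose above 16 N or contact force between hp_c and hp_c_tail above 16 N or contact force between hp_c and hp_c_nose above 16 N).
It fails at once if two handpieces are taken out of their places in the rack (distance of each of hp_a_mid, hp_b_mid from where it was at the start of the episode above 0.02 m or distance of each of hp_a_mid, hp_c_mid from where it was at the start of the episode above 0.02 m or distance of each of hp_b_mid, hp_c_mid from where it was at the start of the episode above 0.02 m).
It fails at once if a handpiece is dropped or thrown into the tray (over 0.6 m/s within it) ((horizontal distance between hp_a_mid and tray_floor below 0.15 m and height (world z) of hp_a_mid below 0.08 m and linear speed of hp_a above 0.6 m/s) or (horizontal distance between hp_b_mid and tray_floor below 0.15 m and height (world z) of hp_b_mid below 0.08 m and linear speed of hp_b above 0.6 m/s) or (horizontal distance between hp_c_mid and tray_floor below 0.15 m and height (world z) of hp_c_mid below 0.08 m and linear speed of hp_c above 0.6 m/s)).
It fails at once if cup or jar is shifted by more than 30 mm or knocked over (distance of any of cup, jar from where it was at the start of the episode above 0.03 m or angle between any of cup, jar's own z axis and vertical above 0.5 rad).
It also fails if it takes over 72 s, if anything falls off the work surface, if the arm or the gripper's body presses on something with over 40 N, if the wrist force passes 120 N, or if a joint passes its speed limit or range.

## Working session

There is one attempt and no reset: what is moved stays moved. The work goes in short steps, Python scripts to look and compute and a tool call to move; the robot and the scene stay as the last step left them, time stands still between calls to the robot, and variables do not carry over. Pictures are saved under pics/ and viewed, about 8 in all and at most 12, crops included, and the job is handed in when it is done.

Besides the shell and the picture viewer there is one more tool, called after "Request:" by a JSON object that holds its "op" and its "data", one argument or row to a line. send_rows: Moves the arm, as the interface text tells. Its arguments: {"type":"object","properties":{"plan":{"type":"array"},"grip":{"type":"number"},"force":{"type":"number"}},"required":["plan"]}

```bash
mkdir -p pics
cat > h.py <<'E'
import numpy as np, cv2
from scipy.spatial.transform import Rotation as R
from workcell import bot, viewer
def T(o):
    M=np.eye(4); M[:3,:3]=R.from_quat(o["ee_rot"]).as_matrix(); M[:3,3]=o["tool_pos"]; return M
def c2w(cam,o):
    i=viewer.camera_info(cam)
    return T(o)@np.array(i["mount"]) if cam=="wrist" else np.linalg.inv(np.array(i["view"]))
def pts(cam,q,M,n=6):
    out=[]
    for d in viewer.pinpoint(cam,q)[:n]:
        p=M@np.append(d["location"],1); out.append((round(d["score"],2),np.round(p[:3],4).tolist()))
    return out
E
python3 - <<'E'
from h import *
o=bot.get_obs(); print({k:np.round(v,3).tolist() for k,v in o.items()}, bot.tcp_to_grasp)
ims=[]
for c in ("scene","top"):
    M=c2w(c,o); im=viewer.camera(c); cv2.imwrite(f"pics/{c}0.png",im)
    for q in ("hp_a_mid","hp_a_chuck","rack","tray_floor","cup","jar"): print(c,q,pts(c,q,M))
    print(np.round(M,3).tolist(),viewer.camera_info(c)["fx"])
E
```

```text
{'time_s': 0.0, 'joint_pos': [1.176, 0.378, 0.08, 1.274, 0.0, 1.46], 'joint_velocities': [-0.001, -0.001, -0.002, 0.002, -0.001, 0.0], 'joint_torque': [-0.001, -46.361, 26.987, 0.021, -0.0, -0.0], 'tool_pos': [0.161, 0.551, 0.23], 'ee_rot': [0.1, 0.7, -0.101, 0.7], 'ft_force': [0.674, 0.199, 0.905], 'moment': [-0.012, -0.004, 0.011], 'opening': 0.998} 0.0187
scene hp_a_mid [(0.91, [0.5919, -0.008, 0.0721])]
scene hp_a_chuck [(0.59, [0.5107, -0.0252, 0.0661])]
scene rack [(0.78, [0.5878, -0.0037, 0.0015])]
scene tray_floor [(0.63, [0.4953, -0.3866, 0.0023])]
scene cup [(0.91, [0.5791, 0.219, -0.0008]), (0.19, [0.5308, -0.1209, 0.0719])]
scene jar [(0.8, [0.4981, -0.2287, -0.0016])]
[[-0.751, 0.529, -0.395, 1.01], [0.66, 0.597, -0.456, 0.528], [-0.005, -0.603, -0.797, 1.038], [0.0, 0.0, 0.0, 1.0]] 412.0344907059058
top hp_a_mid [(0.63, [0.5882, -0.0044, 0.0664])]
top hp_a_chuck [(0.66, [0.5142, -0.0239, 0.0709])]
top rack [(0.87, [0.5908, -0.0054, -0.001])]
top tray_floor [(0.78, [0.4967, -0.3823, -0.0007])]
top cup [(0.72, [0.5834, 0.2229, 0.001])]
top jar [(0.66, [0.5014, -0.2267, -0.0047])]
[[0.004, -0.998, 0.068, 0.467], [-1.0, -0.004, -0.0, -0.004], [0.001, -0.068, -0.998, 1.226], [0.0, 0.0, 0.0, 1.0]] 421.9197943200013
```

Run:
```python
from h import *
o=bot.get_obs()
a=cv2.imread("pics/scene0.png"); b=cv2.imread("pics/top0.png")
# crop top around rack
cv2.imwrite("pics/both.png",np.hstack([cv2.resize(b[60:330,60:460],(800,540))]))
c="top"; M=c2w(c,o); viewer.camera(c)
for q in ("hp_b_mid","hp_c_mid","hp_b_chuck","hp_c_chuck"): print(q,pts(c,q,M))
```

```text
hp_b_mid [(0.67, [0.6109, -0.0951, 0.0713])]
hp_c_mid [(0.95, [0.5726, 0.0862, 0.07])]
hp_b_chuck [(0.67, [0.5804, 0.2249, 0.0018]), (0.43, [0.5245, -0.1159, 0.0712]), (0.32, [0.6082, -0.0975, 0.0699])]
hp_c_chuck [(0.48, [0.4983, 0.0667, 0.0661])]
```

View pics/both.png

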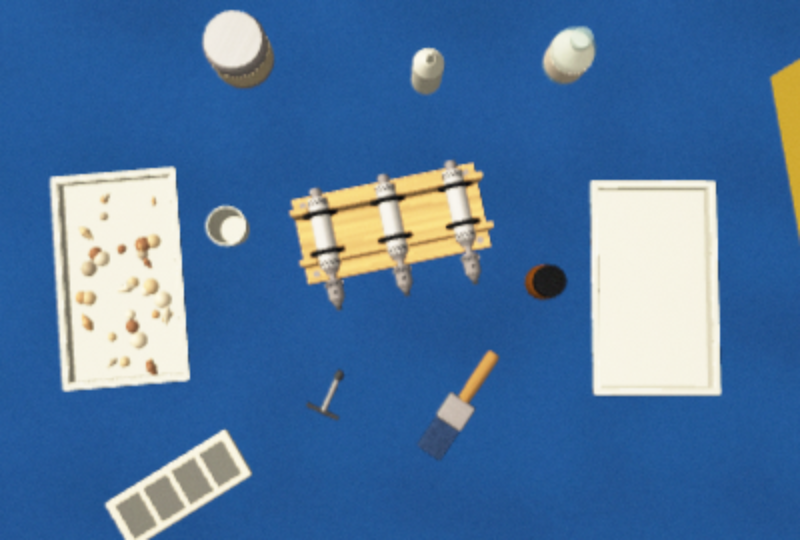

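View pics/scene0.png

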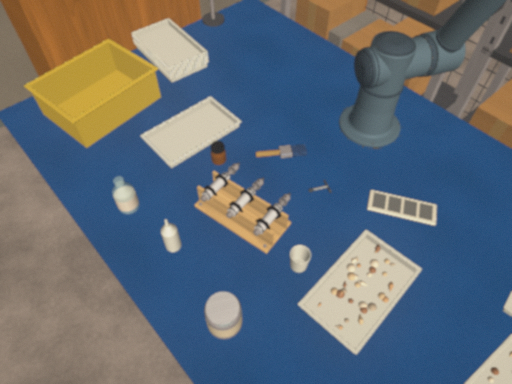

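Request:
{"op": "send_rows", "data": {
  "plan": [
    [0,0,0,-7.05,0,0],
    [0,0,0,-7.05,0,0],
    [0,0,0,-7.05,0,0],
    [0,0,0,-7.05,0,0],
    [0,-0.037,0.0155,0,0,0],
    [0,-0.037,0.0155,0,0,0],
    [0,-0.037,0.0155,0,0,0],
    [0,-0.037,0.0155,0,0,0],
    [0,-0.037,0.0155,0,0,0],
    [0,-0.037,0.0155,0,0,0]
  ],
  "grip": 0.06
}}

```text
time_s: 1.78
tool_pos: [0.3029, 0.3567, 0.2297]
ee_rot: [-0.083, 0.702, 0.086, 0.702]
ft_force: [0.9, 0.9, 0.2]
opening: 0.701
```

Request:
{"op": "send_rows", "data": {
  "plan": [
    [0,-0.037,0.0155,0,0,0],
    [0,-0.037,0.0155,0,0,0],
    [0,-0.037,0.0155,0,0,0],
    [0,-0.037,0.0155,0,0,0],
    [0,-0.037,0.0155,0,0,0],
    [0,-0.037,0.0155,0,0,0],
    [0,-0.037,0.0155,0,0,0],
    [0,0,0,0,0,0]
  ]
}}

```text
time_s: 2.45
tool_pos: [0.4788, 0.115, 0.2309]
ee_rot: [-0.081, 0.699, 0.084, 0.706]
ft_force: [1.0, 0.4, 0.3]
opening: 0.699
```

```bash
cat >> h.py <<'E'
def go(p,o=None,yaw=None):
    o=o or bot.get_obs(); M=T(o)
    return np.round((M[:3,:3].T@(np.array(p)-M[:3,3]))*1000,1)
def proj(cam,M,p):
    i=viewer.camera_info(cam); q=np.linalg.inv(M)@np.append(p,1)
    return np.array([i["fx"]*q[0]/q[2]+i["cx"],i["fy"]*q[1]/q[2]+i["cy"]])
E
python3 - <<'E'
from h import *
o=bot.get_obs(); M=c2w("wrist",o); im=viewer.camera("wrist"); cv2.imwrite("pics/w1.png",im)
print(np.round(T(o),4).tolist(), o["ft_force"],o["time_s"],o["opening"])
print(np.round(viewer.camera_info("wrist")["mount"],3).tolist(),viewer.camera_info("wrist")["fx"])
for q in ("hp_a_mid","hp_b_mid","hp_c_mid","hp_a_chuck","hp_b_chuck","hp_c_chuck","rack"): print(q,pts("wrist",q,M))
for q in ("hp_a_chuck","hp_b_mid"):
  for c in ("top",):
    M=c2w(c,o)
E
```

```text
[[0.0092, -0.2318, 0.9727, 0.4788], [0.0048, 0.9728, 0.2317, 0.115], [-0.9999, 0.0026, 0.0101, 0.2309], [0.0, 0.0, 0.0, 1.0]] [0.99195686 0.39682523 0.26460099] 2.45 0.6986936605801594
[[0.0, -0.309, 0.951, -0.142], [1.0, 0.0, -0.0, 0.001], [-0.0, 0.951, 0.309, -0.079], [0.0, 0.0, 0.0, 1.0]] 339.07460111118024
hp_a_mid [(0.6, [0.5896, -0.005, 0.0641])]
hp_b_mid [(0.57, [0.6135, -0.0952, 0.0702]), (0.52, [0.5866, -0.0069, 0.0019])]
hp_c_mid [(0.84, [0.5689, 0.0869, 0.0714])]
hp_a_chuck [(0.78, [0.5121, -0.023, 0.0698])]
hp_b_chuck []
hp_c_chuck [(0.95, [0.4891, 0.0714, 0.0674])]
rack [(0.59, [0.5876, -0.0071, 0.0022])]
```

View pics/w1.png

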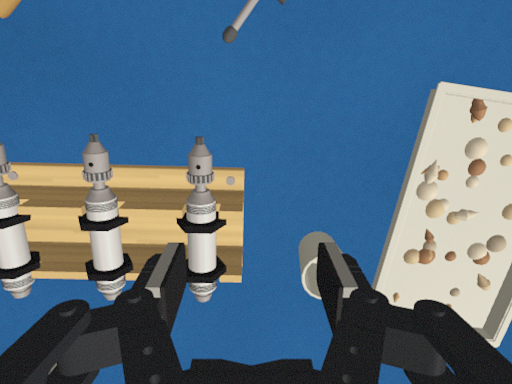

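```bash
cat >> h.py <<'E'
def ray(cam,M,uv,z):
    i=viewer.camera_info(cam); d=M[:3,:3]@np.array([(uv[0]-i["cx"])/i["fx"],(uv[1]-i["cy"])/i["fy"],1])
    return M[:3,3]+d*(z-M[2,3])/d[2]
E
python3 - <<'E'
from h import *
o=bot.get_obs(); M=c2w("wrist",o)
a,b=ray("wrist",M,(5,164),.012),ray("wrist",M,(243,168),.012); d=b-a; print("edge yaw",np.degrees(np.arctan2(-d[0],d[1])))
for c,t in (((199.5,160),(202,250)),((96,160),(107,250))):
    p,q=ray("wrist",M,c,.07),ray("wrist",M,t,.07); print(p,q,np.degrees(np.arctan2(q[1]-p[1],q[0]-p[0])))
for cam in ("top","wrist"):
    viewer.camera(cam); M=c2w(cam,o)
    s=viewer.silhouettes(cam,"rack")
    if s:
        m=s[0]["region"].astype(np.uint8); r=cv2.minAreaRect(cv2.findNonZero(m)); bx=cv2.boxPoints(r); P=[ray(cam,M,u,.012 if cam=="wrist" else .04)[:2] for u in bx]
        print(cam,s[0]["score"],np.round(P,3).tolist(),[np.degrees(np.arctan2(*(P[i+1]-P[i])[::-1])) for i in range(3)])
    for q in ("hp_a_mid","hp_b_mid","hp_c_mid","hp_c_chuck"): print(q,pts(cam,q,M,1))
E
```

```text
edge yaw 12.913575755364672
[0.47893791 0.07637756 0.07      ] [0.56900955 0.09682797 0.07      ] 12.791918382781068
[ 0.50163445 -0.01521634  0.07      ] [0.59164345 0.00480786 0.07      ] 12.54227582808145
top 0.85 [[0.616, 0.138], [0.675, -0.129], [0.556, -0.153], [0.498, 0.112]] [np.float64(-77.5740397425302), np.float64(-168.17088748088483), np.float64(102.34022360657615)]
hp_a_mid [(0.58, [0.5871, -0.0028, 0.0685])]
hp_b_mid [(0.82, [0.6102, -0.0981, 0.0675])]
hp_c_mid [(0.85, [0.5712, 0.0862, 0.0689])]
hp_c_chuck [(0.54, [0.497, -0.3784, 0.001])]
wrist 0.63 [[0.702, -0.139], [0.55, -0.138], [0.492, 0.114], [0.639, 0.145]] [np.float64(179.9120591701876), np.float64(102.81395155816776), np.float64(12.252076733730854)]
hp_a_mid [(0.64, [0.589, -0.0031, 0.0643])]
hp_b_mid [(0.95, [0.6132, -0.098, 0.0709])]
hp_c_mid [(0.74, [0.5679, 0.0874, 0.0694])]
hp_c_chuck [(0.74, [0.4903, 0.073, 0.0689])]
```

Run:
```python
from h import *
o=bot.get_obs(); M=c2w("wrist",o); im=viewer.camera("wrist")
print(viewer.camera_info("wrist")["cx"],viewer.camera_info("wrist")["cy"])
for p in ([.568,.087,.07],[.490,.0725,.07]): print(p,proj("wrist",M,p))
for cam in ("wrist","top"):
  if cam=="top": viewer.camera(cam); M=c2w(cam,o)
  for q in ("hp_a","hp_b","hp_c"):
    for s in viewer.silhouettes(cam,q)[:2]:
      m=s["region"].astype(np.uint8); ys,xs=np.nonzero(m)
      vx,vy,x0,y0=cv2.fitLine(cv2.findNonZero(m),cv2.DIST_L2,0,.01,.01).ravel()
      A,B=ray(cam,M,(x0,y0),.07),ray(cam,M,(x0+50*vx,y0+50*vy),.07); d=(B-A)*np.sign((B-A)[0])
      print(cam,q,round(s["score"],2),xs.min(),xs.max(),ys.min(),ys.max(),"c",np.round(A,4),"yaw",np.degrees(np.arctan2(d[1],d[0])))
```

```text
251.12255235770974 187.90291709410235
[0.568, 0.087, 0.07] [194.17268292 246.74577127]
[0.49, 0.0725, 0.07] [194.59635802 170.00054805]
wrist hp_a 0.83 170 217 139 303 c [0.5445 0.0832 0.07  ] yaw 13.868153020423948
wrist hp_a 0.8 71 125 136 301 c [ 0.5679 -0.01    0.07  ] yaw 11.760494635130634
wrist hp_b 0.83 170 217 139 303 c [0.5445 0.0832 0.07  ] yaw 13.868153020423948
wrist hp_b 0.8 71 125 136 301 c [ 0.5679 -0.01    0.07  ] yaw 11.760494635130634
wrist hp_c 0.83 170 217 139 303 c [0.5445 0.0832 0.07  ] yaw 13.868153020423948
wrist hp_c 0.8 71 125 136 301 c [ 0.5679 -0.01    0.07  ] yaw 11.760494635130634
top hp_a 0.91 213 231 155 213 c [0.5626 0.0844 0.07  ] yaw 13.600884636655843
top hp_a 0.81 246 265 147 207 c [ 0.5746 -0.0102  0.07  ] yaw 11.837523135097323
top hp_b 0.91 213 231 155 213 c [0.5626 0.0844 0.07  ] yaw 13.600884636655843
top hp_b 0.81 246 265 147 207 c [ 0.5746 -0.0102  0.07  ] yaw 11.837523135097323
top hp_c 0.91 213 231 155 213 c [0.5626 0.0844 0.07  ] yaw 13.600884636655843
top hp_c 0.81 246 265 147 207 c [ 0.5746 -0.0102  0.07  ] yaw 11.837523135097323
```

Run:
```python
from h import *
im=cv2.imread("pics/w1.png"); print(im.shape)
for y in (160,170,185,235,250): print(y,im[y,160:232:2].mean(1).astype(int).tolist())
cv2.imwrite("pics/crop.png",cv2.resize(im[120:310,60:260],None,fx=3,fy=3))
```

```text
(384, 512, 3)
160 [101, 97, 101, 103, 101, 98, 95, 97, 98, 102, 102, 100, 97, 100, 99, 113, 127, 142, 150, 158, 167, 174, 178, 177, 171, 159, 117, 103, 95, 101, 101, 98, 97, 103, 100, 97]
170 [174, 173, 175, 170, 171, 173, 175, 172, 172, 170, 168, 168, 168, 169, 135, 111, 130, 144, 153, 158, 171, 173, 175, 176, 170, 159, 151, 160, 155, 154, 155, 153, 148, 147, 148, 145]
185 [176, 174, 175, 175, 178, 178, 176, 178, 176, 176, 176, 177, 177, 179, 176, 176, 175, 165, 128, 156, 170, 180, 172, 177, 176, 179, 176, 177, 176, 178, 180, 180, 178, 177, 176, 175]
235 [175, 176, 177, 178, 176, 176, 176, 176, 177, 176, 177, 176, 176, 173, 133, 152, 169, 181, 190, 206, 216, 217, 225, 227, 224, 219, 212, 203, 175, 177, 176, 177, 175, 178, 175, 175]
250 [96, 97, 99, 101, 98, 97, 101, 101, 31, 27, 30, 42, 35, 94, 126, 142, 163, 178, 186, 200, 213, 215, 221, 224, 224, 218, 212, 204, 123, 91, 91, 96, 94, 94, 95, 95]
```

View pics/crop.png

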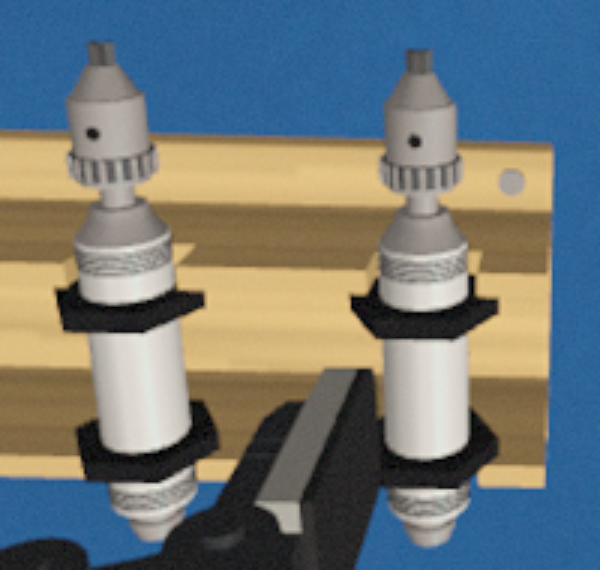

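```bash
cat > ax.py <<'E'
from h import *
def axis(cam,o,uc,rows,lab=""):
    """edge of bright cylinder vs surroundings is done by hand"""
E
python3 - <<'E'
from h import *
o=bot.get_obs(); M=c2w("wrist",o); im=viewer.camera("wrist"); cv2.imwrite("pics/w2.png",im)
print(np.round(o["tool_pos"],4),np.round(T(o),3).tolist())
# barrel centre by matching the w1 patch
w1=cv2.imread("pics/w1.png")
for n,(x0,y0,x1,y1),c in (("chuckL",(180,140,220,185),(200,161)),("barrelL",(180,190,226,240),(202,235)),("chuckM",(78,138,118,185),(96.5,160)),("barrelM",(82,190,125,240),(107,235))):
    r=cv2.matchTemplate(im,w1[y0:y1,x0:x1],cv2.TM_CCOEFF_NORMED); _,s,_,l=cv2.minMaxLoc(r)
    u=(c[0]+l[0]-x0,c[1]+l[1]-y0); print(n,round(s,2),u,np.round(ray("wrist",M,u,.07),4))
E
```

```text
[0.4746 0.1203 0.2308] [[0.006, -0.239, 0.971, 0.475], [0.007, 0.971, 0.239, 0.12], [-1.0, 0.006, 0.007, 0.231], [0.0, 0.0, 0.0, 1.0]]
chuckL 0.99 (193, 164) [0.4847 0.07   0.07  ]
barrelL 0.99 (195, 238) [0.5583 0.086  0.07  ]
chuckM 0.98 (89.5, 162) [ 0.5054 -0.0221  0.07  ]
barrelM 0.97 (100, 237) [ 0.5793 -0.005   0.07  ]
```

Request:
{"op": "send_rows", "data": {
  "plan": [
    [0,-0.0255,0.0017,0.6,0,0],
    [0,-0.0255,0.0017,0.6,0,0],
    [0,0,0,0,0,0],
    [0.03,0,0,0,0,0],
    [0.035,0,0,0,0,0],
    [0.03,0,0,0,0,0],
    [0.015,0,0,0,0,0],
    [0,0,0,0,0,0],
    [0,0,0,0,0,0]
  ]
}}

```text
time_s: 4.65
tool_pos: [0.4939, 0.0722, 0.1191]
ee_rot: [-0.075, 0.698, 0.081, 0.708]
ft_force: [0.2, -1.2, -0.4]
opening: 0.705
```

Run:
```python
from h import *
o=bot.get_obs(); M=c2w("wrist",o); im=viewer.camera("wrist"); cv2.imwrite("pics/w3.png",im)
print(np.round(o["tool_pos"],4),np.round(T(o),3).tolist(),o["ft_force"],o["time_s"])
for q in ("hp_a_chuck","hp_b_chuck","hp_c_chuck","hp_c_mid"): print(q,pts("wrist",q,M,2))
```

```text
[0.4939 0.0722 0.1191] [[0.013, -0.219, 0.976, 0.494], [0.009, 0.976, 0.219, 0.072], [-1.0, 0.006, 0.015, 0.119], [0.0, 0.0, 0.0, 1.0]] [ 0.21127057 -1.15568051 -0.43895148] 4.65
hp_a_chuck [(0.88, [0.5109, -0.0224, 0.0705])]
hp_b_chuck []
hp_c_chuck [(0.96, [0.4944, 0.0726, 0.071]), (0.26, [0.5903, -0.0029, 0.0652])]
hp_c_mid [(0.67, [0.5671, 0.0881, 0.0679])]
```

View pics/w3.png

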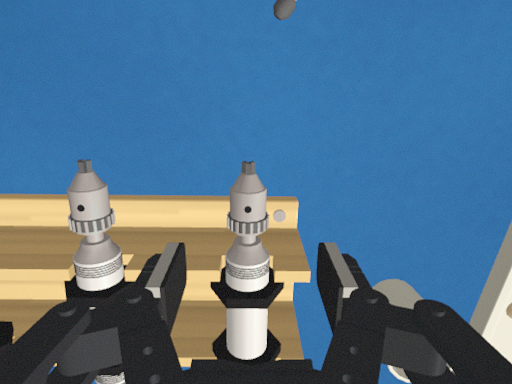

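Run:
```python
from h import *
o=bot.get_obs(); M=c2w("wrist",o)
for u,z in (((248,187),.08),((248,209.5),.08),((248,232),.08),((248,209.5),.07),((91,212),.08),((247,290),.084)):
    p=ray("wrist",M,u,z); print(u,z,np.round(p,4),go([p[0],p[1],.051],o))
```

```text
(248, 187) 0.08 [0.4775 0.0675 0.08  ] [ 69.7  -0.7 -20.5]
(248, 209.5) 0.08 [0.4909 0.0705 0.08  ] [70.  -0.8 -6.7]
(248, 232) 0.08 [0.5051 0.0736 0.08  ] [70.3 -0.8  7.8]
(248, 209.5) 0.07 [0.495  0.0713 0.07  ] [70.1 -0.8 -2.5]
(91, 212) 0.08 [ 0.5122 -0.018   0.08  ] [ 69.5 -91.8  -5.2]
(247, 290) 0.084 [0.5421 0.0812 0.084 ] [71.  -1.5 45.6]
```

Request:
{"op": "send_rows", "data": {
  "plan": [
    [0.015,-0.0008,-0.004,0,0.9,-0.35],
    [0.02,0,0,0,0,0],
    [0.018,0,0,0,0,0],
    [0.011,0,0,0,0,0],
    [0.004,0,0,0,0,0],
    [0,0,0,0,0,0],
    [0,0,0,0,0,0]
  ]
}}

```text
time_s: 5.48
tool_pos: [0.4972, 0.0703, 0.0523]
ee_rot: [-0.079, 0.699, 0.076, 0.707]
ft_force: [0.4, 0.5, 0.1]
opening: 0.699
```

Run:
```python
from h import *
o=bot.get_obs(); M=c2w("wrist",o); im=viewer.camera("wrist"); cv2.imwrite("pics/w4.png",im[100:384,100:400])
print(np.round(o["tool_pos"],4),np.round(T(o),3).tolist(),o["ft_force"],o["time_s"])
print(pts("wrist","hp_c_chuck",M,2)); print(pts("wrist","hp_c_mid",M,2))
```

```text
[0.4972 0.0703 0.0523] [[0.012, -0.219, 0.976, 0.497], [-0.003, 0.976, 0.219, 0.07], [-1.0, -0.005, 0.011, 0.052], [0.0, 0.0, 0.0, 1.0]] [0.41567681 0.54844192 0.07062014] 5.4833
[(0.89, [0.4913, 0.075, 0.0702])]
[]
```

View pics/w4.png

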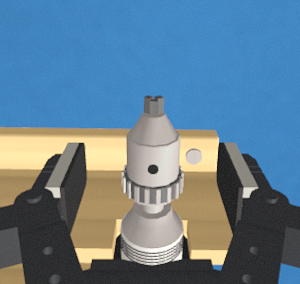

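Run:
```python
from h import *
o=bot.get_obs(); M=c2w("wrist",o); i=viewer.camera_info("wrist"); mt=np.linalg.inv(np.array(i["mount"]))
for p in ((-.019,0,0),(-.019,0,-.011),(-.019,0,.011),(-.019,0,-.005)):
    q=mt@np.append(p,1); print(p,i["fx"]*q[0]/q[2]+i["cx"]-100,i["fy"]*q[1]/q[2]+i["cy"]-100)
for u in ((253,238),(253,270),(253,302)): # crop rows 138,170,202
    p=ray("wrist",M,u,.079); print(np.round(p,4),go(p,o))
```

```text
(-0.019, 0, 0) 148.23446253393263 176.27709545149338
(-0.019, 0, -0.011) 148.1733386967166 152.75573493923116
(-0.019, 0, 0.011) 148.29271623922662 198.69398656636213
(-0.019, 0, -0.005) 148.20704735321047 165.72732667640662
[0.4764 0.0676 0.079 ] [-26.3   1.9 -21.2]
[0.4899 0.0707 0.079 ] [-26.1   1.9  -7.3]
[0.5045 0.0739 0.079 ] [-25.9   2.    7.5]
```

Request:
{"op": "send_rows", "data": {
  "plan": [
    [0,0.001,-0.004,0,0,0],
    [0,0,-0.002,0,0,0],
    [0,0,0,0,0,0]
  ]
}}

```text
time_s: 5.88
tool_pos: [0.4929, 0.07, 0.0547]
ee_rot: [-0.079, 0.697, 0.076, 0.709]
ft_force: [0.1, 0.3, -0.2]
opening: 0.701
```

Run:
```python
from h import *
o=bot.get_obs(); print(np.round(o["tool_pos"],4),go([.4905,.0705,.051],o),o["ft_force"])
```

```text
[0.4929 0.07   0.0547] [ 3.7  1.1 -2.3] [ 0.14313938  0.27843586 -0.18152122]
```

Request:
{"op": "send_rows", "data": {
  "plan": [
    [0.003,0.001,-0.002,0,0,0],
    [0,0,0,0,0,0]
  ]
}}

```text
time_s: 6.05
tool_pos: [0.4909, 0.0705, 0.0522]
ee_rot: [-0.079, 0.696, 0.076, 0.709]
ft_force: [-1.0, 0.4, -0.1]
opening: 0.702
```

Request:
{"op": "send_rows", "data": {
  "plan": [
    [0,0,0,0,0,0],
    [0,0,0,0,0,0],
    [0,0,0,0,0,0],
    [0,0,0,0,0,0],
    [0,0,0,0,0,0],
    [0,0,0,0,0,0]
  ],
  "grip": 0,
  "force": 40
}}

```text
time_s: 6.55
tool_pos: [0.4909, 0.0703, 0.0524]
ee_rot: [-0.08, 0.696, 0.076, 0.709]
ft_force: [-1.4, -1.2, 0.2]
opening: 0.244
```

Request:
{"op": "send_rows", "data": {
  "plan": [
    [0,0,0.0005,0,0,0],
    [0,0,0.0005,0,0,0],
    [0,0,0.0005,0,0,0]
  ]
}}

```text
time_s: 6.8
tool_pos: [0.4916, 0.0704, 0.0523]
ee_rot: [-0.08, 0.697, 0.076, 0.709]
ft_force: [-1.8, 0.5, 1.0]
opening: 0.242
```

Request:
{"op": "send_rows", "data": {
  "plan": [
    [0,0,0.0007,0,0,0],
    [0,0,0.0007,0,0,0],
    [0,0,0.0007,0,0,0]
  ]
}}

```text
time_s: 7.05
tool_pos: [0.493, 0.0708, 0.0522]
ee_rot: [-0.08, 0.698, 0.076, 0.708]
ft_force: [-3.4, -1.0, 2.6]
opening: 0.239
```

Request:
{"op": "send_rows", "data": {
  "plan": [
    [0,0,0.0007,0,0,0],
    [0,0,0.0007,0,0,0],
    [0,0,0.0007,0,0,0]
  ]
}}

```text
time_s: 7.3
tool_pos: [0.4931, 0.0708, 0.0519]
ee_rot: [-0.08, 0.699, 0.075, 0.707]
ft_force: [-4.8, -0.9, 5.0]
opening: 0.243
```

Request:
{"op": "send_rows", "data": {
  "plan": [
    [-0.0005,0,0.001,0,0,0],
    [-0.0003,0,0.001,0,0,0],
    [-0.0003,0,0.001,0,0,0]
  ]
}}

```text
time_s: 7.55
tool_pos: [0.4938, 0.0711, 0.0523]
ee_rot: [-0.08, 0.701, 0.075, 0.705]
ft_force: [-5.9, -1.4, 1.8]
opening: 0.243
```

Request:
{"op": "send_rows", "data": {
  "plan": [
    [-0.0002,0,0.0013,0,0,0],
    [-0.0002,0,0.0013,0,0,0],
    [-0.0002,0,0.0013,0,0,0]
  ]
}}

```text
time_s: 7.8
tool_pos: [0.4938, 0.0711, 0.0519]
ee_rot: [-0.08, 0.703, 0.074, 0.702]
ft_force: [-7.4, -2.2, 7.1]
opening: 0.241
```

Request:
{"op": "send_rows", "data": {
  "plan": [
    [-0.0008,0,0.0013,0,0,0],
    [-0.0006,0,0.0013,0,0,0],
    [-0.0006,0,0.0013,0,0,0]
  ]
}}

```text
time_s: 8.05
tool_pos: [0.4937, 0.0711, 0.0526]
ee_rot: [-0.081, 0.706, 0.074, 0.7]
ft_force: [-5.6, -2.7, 2.2]
opening: 0.245
```

Request:
{"op": "send_rows", "data": {
  "plan": [
    [-0.0003,0,0.0016,0,-0.3,0],
    [-0.0003,0,0.0016,0,-0.3,0],
    [-0.0003,0,0.0016,0,-0.3,0]
  ]
}}

```text
time_s: 8.3
tool_pos: [0.4938, 0.0711, 0.052]
ee_rot: [-0.081, 0.704, 0.074, 0.702]
ft_force: [-6.2, -2.0, 6.2]
opening: 0.239
```

Request:
{"op": "send_rows", "data": {
  "plan": [
    [-0.0005,0,0.0021,0,-0.2,0],
    [-0.0005,0,0.0021,0,-0.2,0],
    [-0.0005,0,0.0021,0,-0.2,0]
  ]
}}

```text
time_s: 8.55
tool_pos: [0.4938, 0.0712, 0.052]
ee_rot: [-0.081, 0.704, 0.073, 0.702]
ft_force: [-7.7, -3.4, 6.6]
opening: 0.246
```

Request:
{"op": "send_rows", "data": {
  "plan": [
    [-0.0003,0,-0.0007,0,0,0],
    [0,0,-0.0007,0,0,0],
    [0,0,-0.0008,0,0,0],
    [0,0,-0.0008,0,0,0],
    [0,0,-0.0008,0,0,0]
  ]
}}

```text
time_s: 8.97
tool_pos: [0.4935, 0.071, 0.0529]
ee_rot: [-0.081, 0.702, 0.074, 0.704]
ft_force: [0.7, -1.1, -0.1]
opening: 0.244
```

Request:
{"op": "send_rows", "data": {
  "plan": [
    [0,0,-0.0012,0,0,0],
    [0,0,-0.0012,0,0,0],
    [0,0,-0.0012,0,0,0],
    [0,0,-0.0012,0,0,0]
  ]
}}

```text
time_s: 9.3
tool_pos: [0.4919, 0.0707, 0.0532]
ee_rot: [-0.08, 0.7, 0.074, 0.706]
ft_force: [1.7, -0.2, -1.3]
opening: 0.243
```

Request:
{"op": "send_rows", "data": {
  "plan": [
    [0,0,-0.0012,0,0,0],
    [0,0,-0.0012,0,0,0],
    [0,0,-0.0012,0,0,0],
    [0,0,-0.0012,0,0,0]
  ]
}}

```text
time_s: 9.63
tool_pos: [0.4882, 0.0699, 0.0534]
ee_rot: [-0.08, 0.699, 0.074, 0.707]
ft_force: [5.3, 1.2, -2.8]
opening: 0.247
```

Request:
{"op": "send_rows", "data": {
  "plan": [
    [0.0002,0,-0.0012,0,0.1,0],
    [0.0002,0,-0.0012,0,0.1,0],
    [0.0002,0,-0.0012,0,0.1,0]
  ]
}}

```text
time_s: 9.88
tool_pos: [0.4882, 0.0698, 0.0536]
ee_rot: [-0.08, 0.698, 0.075, 0.707]
ft_force: [4.3, 1.4, -4.1]
opening: 0.242
```

Request:
{"op": "send_rows", "data": {
  "plan": [
    [0.0003,0,-0.002,0,0.2,0],
    [0.0003,0,-0.002,0,0.2,0],
    [0.0003,0,-0.002,0,0.2,0],
    [0.0003,0,-0.002,0,0.2,0]
  ]
}}

```text
time_s: 10.22
tool_pos: [0.4882, 0.0697, 0.054]
ee_rot: [-0.08, 0.698, 0.076, 0.707]
ft_force: [7.5, 2.0, -6.1]
opening: 0.241
```

Request:
{"op": "send_rows", "data": {
  "plan": [
    [0,0,0,0,0,0],
    [0,0,0,0,0,0],
    [0,0,0,0,0,0]
  ]
}}

```text
time_s: 10.47
tool_pos: [0.4883, 0.0697, 0.0538]
ee_rot: [-0.08, 0.698, 0.076, 0.707]
ft_force: [2.3, 0.2, -2.8]
opening: 0.251
```

Request:
{"op": "send_rows", "data": {
  "plan": [
    [0,0,0,0,0,0],
    [0,0,0,0,0,0],
    [0,0,0,0,0,0],
    [-0.015,0,0,0,0,0],
    [-0.025,0,0,0,0,0],
    [-0.02,0,0,0,0,0],
    [-0.01,-0.012,0,0,0,0],
    [0,-0.028,0.001,0,0.3,0],
    [0,-0.03,0.001,0,0.3,0],
    [0,-0.02,0.001,0,0.3,0]
  ],
  "grip": 0.06
}}

```text
time_s: 11.3
tool_pos: [0.5004, -0.0171, 0.1262]
ee_rot: [-0.083, 0.709, 0.078, 0.696]
ft_force: [1.5, -0.6, 0.0]
opening: 0.7
```

Request:
{"op": "send_rows", "data": {
  "plan": [
    [0,0,0,0,0,0],
    [0,0,0,0,0,0],
    [0,0,0,0,0,0]
  ]
}}

```text
time_s: 11.55
tool_pos: [0.5005, -0.0205, 0.1264]
ee_rot: [-0.082, 0.71, 0.075, 0.695]
ft_force: [-0.9, 0.8, 0.6]
opening: 0.704
```

```bash
cat > look.py <<'E'
from h import *
import sys
o=bot.get_obs(); M=c2w("wrist",o); im=viewer.camera("wrist"); cv2.imwrite(f"pics/{sys.argv[1]}.png",im)
print(np.round(o["tool_pos"],4),np.round(T(o)[:3,:3],3).tolist(),np.round(o["ft_force"],1),o["time_s"])
for q in ("hp_a_chuck","hp_b_chuck","hp_c_chuck"):
    for s,p in pts("wrist",q,M,2): print(q,s,p,go([p[0],p[1],.051],o))
E
python3 look.py w5
```

```text
[ 0.5005 -0.0205  0.1264] [[-0.02, -0.221, 0.975], [-0.011, 0.975, 0.22], [-1.0, -0.006, -0.021]] [-0.9  0.8  0.6] 11.55
hp_a_chuck 0.86 [0.5163, -0.0199, 0.069] [75.1 -2.5 17.2]
hp_b_chuck 0.74 [0.5283, -0.1162, 0.0704] [ 75.9 -99.    7.7]
hp_b_chuck 0.25 [0.5889, -0.0058, 0.0687] [73.5 -4.7 91.1]
hp_c_chuck 0.78 [0.4884, 0.0748, 0.0694] [74.6 96.1 10.8]
```

View pics/w5.png

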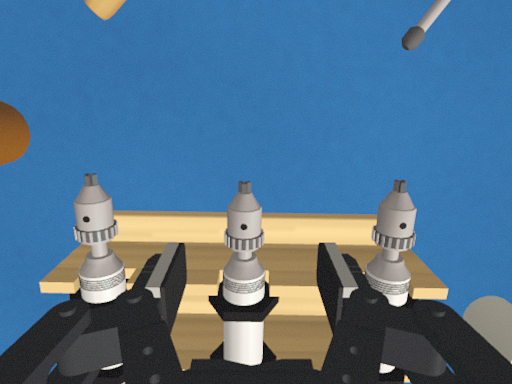

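Run:
```python
from h import *
o=bot.get_obs(); M=c2w("wrist",o)
for u in ((244,206),(244,227),(244,248),(95,219),(395,225)):
    p=ray("wrist",M,u,.079); d=p-np.array(o["tool_pos"]); c,s=np.cos(.222),np.sin(.222); print(u,np.round(p,4),"lev y,z",np.round([-s*d[0]+c*d[1],c*d[0]+s*d[1]],4))
print(o["tool_pos"])
```

```text
(244, 206) [ 0.4946 -0.0245  0.079 ] lev y,z [-0.0034 -0.0067]
(244, 227) [ 0.5079 -0.0216  0.079 ] lev y,z [-0.0035  0.0069]
(244, 248) [ 0.5217 -0.0185  0.079 ] lev y,z [-0.0035  0.021 ]
(95, 219) [ 0.5231 -0.1109  0.079 ] lev y,z [-0.094   0.0021]
(395, 225) [0.4859 0.0674 0.079 ] lev y,z [0.0882 0.0051]
[ 0.50038922 -0.01973407  0.12638312]
```

Request:
{"op": "send_rows", "data": {
  "plan": [
    [0,-0.002,0.005,0,-1.2,0.35],
    [0,-0.0005,0.003,0,0,0],
    [0.02,0,0,0,0,0],
    [0.025,0,0,0,0,0],
    [0.017,0,0,0,0,0],
    [0.008,0,0,0,0,0],
    [0.003,0,0,0,0,0],
    [0,0,0,0,0,0],
    [0,0,0,0,0,0]
  ]
}}

```text
time_s: 12.5
tool_pos: [0.5124, -0.0174, 0.0528]
ee_rot: [-0.081, 0.7, 0.081, 0.705]
ft_force: [-1.3, -1.3, 0.4]
opening: 0.702
```

Run:
```python
from h import *
o=bot.get_obs(); print(np.round(o["tool_pos"],4),go([.509,-.0222,.052],o),o["ft_force"],np.round(T(o)[:3,:3],3).tolist())
```

```text
[ 0.5124 -0.0174  0.0528] [ 0.7 -3.9 -4.4] [-1.30127114 -1.26589617  0.38087145] [[0.008, -0.227, 0.974], [0.001, 0.974, 0.227], [-1.0, -0.0, 0.008]]
```

Request:
{"op": "send_rows", "data": {
  "plan": [
    [0.0005,-0.0045,-0.004,0,0,0],
    [0,-0.001,0,0,0,0],
    [0,0,0,0,0,0]
  ]
}}

```text
time_s: 12.75
tool_pos: [0.5114, -0.0245, 0.0546]
ee_rot: [-0.081, 0.698, 0.081, 0.707]
ft_force: [-0.9, 0.8, -1.0]
opening: 0.704
```

Run:
```python
from h import *
o=bot.get_obs(); M=c2w("wrist",o); viewer.camera("wrist"); print(np.round(o["tool_pos"],4),go([.509,-.0228,.052],o)); print(pts("wrist","hp_a_chuck",M,2))
```

```text
[ 0.5114 -0.0245  0.0546] [ 2.5  2.2 -2. ]
[(0.6, [0.5129, -0.0211, 0.0709])]
```

Request:
{"op": "send_rows", "data": {
  "plan": [
    [0.0025,0.002,-0.0015,0,0,0],
    [0,0,0,0,0,0]
  ]
}}

```text
time_s: 13.02
tool_pos: [0.5099, -0.0228, 0.0524]
ee_rot: [-0.081, 0.698, 0.081, 0.707]
ft_force: [-0.4, 0.3, -0.1]
opening: 0.701
```

Request:
{"op": "send_rows", "data": {
  "plan": [
    [0,0,0,0,0,0],
    [0,0,0,0,0,0],
    [0,0,0,0,0,0],
    [0,0,0,0,0,0],
    [0,0,0,0,0,0]
  ],
  "grip": 0,
  "force": 40
}}

```text
time_s: 13.43
tool_pos: [0.5098, -0.0229, 0.0526]
ee_rot: [-0.082, 0.698, 0.08, 0.707]
ft_force: [-0.6, -0.5, 0.5]
opening: 0.242
```

Request:
{"op": "send_rows", "data": {
  "plan": [
    [0,0,0.0006,0,0,0],
    [0,0,0.0008,0,0,0],
    [0,0,0.0008,0,0,0],
    [0,0,0.0008,0,0,0],
    [0,0,0.0008,0,0,0]
  ]
}}

```text
time_s: 13.85
tool_pos: [0.5119, -0.0224, 0.0524]
ee_rot: [-0.082, 0.699, 0.08, 0.706]
ft_force: [-3.5, -2.4, 3.4]
opening: 0.243
```

Request:
{"op": "send_rows", "data": {
  "plan": [
    [-0.0004,0,0.0012,0,0,0],
    [-0.0004,0,0.0013,0,0,0],
    [-0.0004,0,0.0014,0,-0.2,0],
    [-0.0004,0,0.0014,0,-0.2,0]
  ]
}}

```text
time_s: 14.18
tool_pos: [0.5128, -0.0217, 0.0525]
ee_rot: [-0.082, 0.7, 0.079, 0.705]
ft_force: [-5.4, -2.2, 3.0]
opening: 0.243
```

Request:
{"op": "send_rows", "data": {
  "plan": [
    [-0.0004,0,0.0016,0,-0.2,0],
    [-0.0004,0,0.0016,0,-0.2,0],
    [-0.0004,0,0.0016,0,-0.2,0]
  ]
}}

```text
time_s: 14.43
tool_pos: [0.5129, -0.0217, 0.0523]
ee_rot: [-0.081, 0.7, 0.079, 0.706]
ft_force: [-4.5, -2.7, 4.4]
opening: 0.248
```

Request:
{"op": "send_rows", "data": {
  "plan": [
    [-0.0005,0,0.0022,0,-0.2,0],
    [-0.0005,0,0.0022,0,-0.2,0],
    [-0.0005,0,0.0022,0,-0.2,0],
    [-0.0005,0,0.0022,0,-0.2,0]
  ]
}}

```text
time_s: 14.77
tool_pos: [0.5129, -0.0216, 0.0522]
ee_rot: [-0.081, 0.7, 0.077, 0.705]
ft_force: [-7.4, -2.9, 4.1]
opening: 0.245
```

Request:
{"op": "send_rows", "data": {
  "plan": [
    [-0.0005,0,0.0022,0,-0.2,0],
    [-0.0005,0,0.0022,0,-0.2,0]
  ]
}}

```text
time_s: 14.93
tool_pos: [0.5128, -0.0216, 0.0522]
ee_rot: [-0.082, 0.701, 0.077, 0.704]
ft_force: [-6.4, -4.0, 3.2]
opening: 0.245
```

Request:
{"op": "send_rows", "data": {
  "plan": [
    [0,0,-0.001,0,0,0],
    [0,0,-0.001,0,0,0],
    [0,0,-0.0012,0,0,0],
    [0,0,-0.0012,0,0,0],
    [0,0,-0.0012,0,0,0],
    [0,0,-0.0012,0,0,0],
    [0,0,-0.0012,0,0,0]
  ]
}}

```text
time_s: 15.52
tool_pos: [0.5102, -0.0223, 0.053]
ee_rot: [-0.081, 0.697, 0.078, 0.708]
ft_force: [0.4, -0.4, -1.5]
opening: 0.242
```

Request:
{"op": "send_rows", "data": {
  "plan": [
    [0,0,-0.0012,0,0,0],
    [0,0,-0.0012,0,0,0],
    [0,0,-0.0012,0,0,0],
    [0,0,-0.0012,0,0,0],
    [0,0,-0.0012,0,0,0],
    [0,0,-0.0012,0,0,0]
  ]
}}

```text
time_s: 16.02
tool_pos: [0.5072, -0.023, 0.0535]
ee_rot: [-0.081, 0.694, 0.079, 0.711]
ft_force: [5.1, 1.5, -5.1]
opening: 0.24
```

Request:
{"op": "send_rows", "data": {
  "plan": [
    [0.0004,0,-0.0018,0,0.3,0],
    [0.0004,0,-0.002,0,0.3,0],
    [0.0004,0,-0.002,0,0.3,0],
    [0.0004,0,-0.002,0,0.3,0]
  ]
}}

```text
time_s: 16.35
tool_pos: [0.5071, -0.0232, 0.0534]
ee_rot: [-0.081, 0.696, 0.08, 0.709]
ft_force: [6.2, 2.3, -4.2]
opening: 0.244
```

Request:
{"op": "send_rows", "data": {
  "plan": [
    [0.0004,0,-0.002,0,0.3,0],
    [0.0004,0,-0.002,0,0.3,0]
  ]
}}

```text
time_s: 16.52
tool_pos: [0.507, -0.0233, 0.0534]
ee_rot: [-0.081, 0.697, 0.081, 0.708]
ft_force: [5.3, 2.7, -4.6]
opening: 0.241
```

Request:
{"op": "send_rows", "data": {
  "plan": [
    [0.0004,0,-0.0026,0,0.2,0],
    [0.0004,0,-0.0026,0,0.2,0],
    [0.0004,0,-0.0026,0,0.2,0],
    [0.0004,0,-0.0026,0,0.2,0]
  ]
}}

```text
time_s: 16.85
tool_pos: [0.5071, -0.0233, 0.0537]
ee_rot: [-0.081, 0.695, 0.082, 0.71]
ft_force: [6.9, 3.0, -5.9]
opening: 0.242
```

Request:
{"op": "send_rows", "data": {
  "plan": [
    [0,0,0,0,0,0],
    [0,0,0,0,0,0]
  ]
}}

```text
time_s: 17.02
tool_pos: [0.5075, -0.0232, 0.0535]
ee_rot: [-0.081, 0.695, 0.082, 0.71]
ft_force: [2.2, 0.4, -3.3]
opening: 0.242
```

Request:
{"op": "send_rows", "data": {
  "plan": [
    [0,0,0,0,0,0],
    [0,0,0,0,0,0],
    [0,0,0,0,0,0],
    [-0.015,0,0,0,0,0],
    [-0.025,0,0,0,0,0],
    [-0.02,0,0,0,0,0],
    [-0.01,-0.012,0,0,0,0],
    [0,-0.028,0.001,0,0.2,0],
    [0,-0.03,0.001,0,0.2,0],
    [0,-0.022,0.001,0,0.2,0]
  ],
  "grip": 0.06
}}

```text
time_s: 17.85
tool_pos: [0.5222, -0.1111, 0.1261]
ee_rot: [-0.083, 0.703, 0.085, 0.701]
ft_force: [1.0, 0.2, 0.5]
opening: 0.7
```

Request:
{"op": "send_rows", "data": {
  "plan": [
    [0,0,0,0,0,0],
    [0,0,0,0,0,0],
    [0,0,0,0,0,0]
  ]
}}

```text
time_s: 18.1
tool_pos: [0.523, -0.1156, 0.1265]
ee_rot: [-0.082, 0.703, 0.083, 0.702]
ft_force: [-0.3, -0.5, -0.1]
opening: 0.707
```

```bash
python3 look.py w6
```

```text
[ 0.523  -0.1156  0.1265] [[-0.001, -0.231, 0.973], [0.001, 0.973, 0.231], [-1.0, 0.001, -0.001]] [-0.3 -0.5 -0.1] 18.1
hp_a_chuck 0.59 [0.5093, -0.0209, 0.0725] [75.6 95.2  8.6]
hp_b_chuck 0.86 [0.5244, -0.1183, 0.0703] [75.5 -3.   0.8]
hp_c_chuck 0.43 [0.6106, -0.097, 0.069] [75.4 -2.2 89.6]
```

View pics/w6.png

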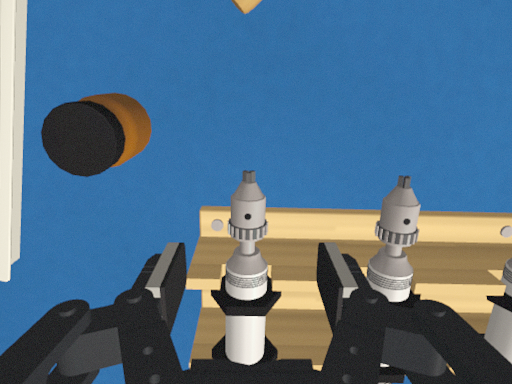

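Run:
```python
from h import *
o=bot.get_obs(); M=c2w("wrist",o)
p=ray("wrist",M,(248,216.5),.079); print(np.round(p,4),go([p[0],p[1],.052],o))
```

```text
[ 0.5239 -0.115   0.079 ] [74.4 -0.8  1.1]
```

Request:
{"op": "send_rows", "data": {
  "plan": [
    [0.01,-0.001,0.002,0.6,0,0],
    [0.02,0,0,0,0,0],
    [0.023,0,0,0,0,0],
    [0.014,0,0,0,0,0],
    [0.006,0,0,0,0,0],
    [0.002,0,0,0,0,0],
    [0,0,0,0,0,0],
    [0,0,0,0,0,0]
  ]
}}

```text
time_s: 18.97
tool_pos: [0.5247, -0.1109, 0.0465]
ee_rot: [-0.08, 0.703, 0.081, 0.702]
ft_force: [-0.2, -0.8, 0.8]
opening: 0.699
```

Run:
```python
from h import *
o=bot.get_obs(); print(np.round(o["tool_pos"],4),go([.5245,-.1162,.052],o),o["ft_force"],np.round(T(o)[:3,:3],3).tolist())
```

```text
[ 0.5247 -0.1109  0.0465] [-5.5 -5.1 -1.4] [-0.24540613 -0.75685649  0.82616013] [[-0.002, -0.225, 0.974], [0.001, 0.974, 0.225], [-1.0, 0.002, -0.001]]
```

Request:
{"op": "send_rows", "data": {
  "plan": [
    [-0.004,-0.004,-0.001,0,0,0],
    [0,0,0,0,0,0],
    [0,0,0,0,0,0]
  ]
}}

```text
time_s: 19.22
tool_pos: [0.5262, -0.1157, 0.0529]
ee_rot: [-0.08, 0.702, 0.08, 0.703]
ft_force: [0.4, 0.3, -0.9]
opening: 0.702
```

Run:
```python
from h import *
o=bot.get_obs(); M=c2w("wrist",o); viewer.camera("wrist"); print(np.round(o["tool_pos"],4),go([.5245,-.1162,.052],o)); print(pts("wrist","hp_b_chuck",M,2))
```

```text
[ 0.5262 -0.1157  0.0529] [ 0.9 -0.1 -1.7]
[(0.87, [0.5297, -0.119, 0.067])]
```

Centred well enough; grip and press.

Request:
{"op": "send_rows", "data": {
  "plan": [
    [0.0005,-0.0005,0,0,0,0],
    [0,0,0,0,0,0],
    [0,0,0,0,0,0],
    [0,0,0,0,0,0],
    [0,0,0,0,0,0],
    [0,0,0,0,0,0]
  ],
  "grip": 0,
  "force": 40
}}

```text
time_s: 19.82
tool_pos: [0.5273, -0.117, 0.0534]
ee_rot: [-0.081, 0.701, 0.08, 0.704]
ft_force: [0.5, -0.3, -0.1]
opening: 0.242
```

Request:
{"op": "send_rows", "data": {
  "plan": [
    [0,0,0.0006,0,0,0],
    [0,0,0.0008,0,0,0],
    [0,0,0.0008,0,0,0],
    [0,0,0.0008,0,0,0],
    [0,0,0.0008,0,0,0],
    [0,0,0.0008,0,0,0]
  ]
}}

```text
time_s: 20.32
tool_pos: [0.5288, -0.1166, 0.0529]
ee_rot: [-0.081, 0.704, 0.079, 0.702]
ft_force: [-4.6, -1.6, 4.2]
opening: 0.239
```

Request:
{"op": "send_rows", "data": {
  "plan": [
    [-0.0004,0,0.0012,0,0,0],
    [-0.0004,0,0.0014,0,0,0],
    [-0.0004,0,0.0016,0,-0.2,0],
    [-0.0004,0,0.0016,0,-0.2,0]
  ]
}}

```text
time_s: 20.65
tool_pos: [0.5297, -0.1158, 0.0531]
ee_rot: [-0.08, 0.705, 0.078, 0.7]
ft_force: [-6.2, -2.6, 3.4]
opening: 0.241
```

Request:
{"op": "send_rows", "data": {
  "plan": [
    [-0.0005,0,0.002,0,-0.2,0],
    [-0.0005,0,0.0021,0,-0.2,0],
    [-0.0005,0,0.0021,0,-0.2,0],
    [-0.0005,0,0.0021,0,-0.2,0]
  ]
}}

```text
time_s: 20.98
tool_pos: [0.5297, -0.1157, 0.053]
ee_rot: [-0.08, 0.706, 0.076, 0.699]
ft_force: [-7.3, -3.9, 4.6]
opening: 0.241
```

Request:
{"op": "send_rows", "data": {
  "plan": [
    [-0.0005,0,0.0022,0,-0.2,0],
    [-0.0005,0,0.0022,0,-0.2,0]
  ]
}}

```text
time_s: 21.15
tool_pos: [0.5297, -0.1156, 0.053]
ee_rot: [-0.08, 0.707, 0.076, 0.699]
ft_force: [-7.2, -3.6, 5.1]
opening: 0.241
```

Request:
{"op": "send_rows", "data": {
  "plan": [
    [0,0,-0.001,0,0,0],
    [0,0,-0.001,0,0,0],
    [0,0,-0.0012,0,0,0],
    [0,0,-0.0012,0,0,0],
    [0,0,-0.0012,0,0,0],
    [0,0,-0.0012,0,0,0],
    [0,0,-0.0012,0,0,0],
    [0,0,-0.0012,0,0,0]
  ]
}}

```text
time_s: 21.82
tool_pos: [0.5263, -0.1166, 0.0537]
ee_rot: [-0.08, 0.703, 0.077, 0.703]
ft_force: [1.2, 0.3, -0.6]
opening: 0.238
```

Request:
{"op": "send_rows", "data": {
  "plan": [
    [0,0,-0.0012,0,0,0],
    [0,0,-0.0012,0,0,0],
    [0,0,-0.0012,0,0,0],
    [0,0,-0.0012,0,0,0],
    [0,0,-0.0012,0,0,0],
    [0,0,-0.0012,0,0,0]
  ]
}}

```text
time_s: 22.32
tool_pos: [0.5187, -0.1183, 0.0537]
ee_rot: [-0.08, 0.702, 0.077, 0.703]
ft_force: [1.1, 0.1, -0.8]
opening: 0.244
```

Request:
{"op": "send_rows", "data": {
  "plan": [
    [0,0,-0.0012,0,0,0],
    [0,0,-0.0012,0,0,0],
    [0,0,-0.0012,0,0,0],
    [0,0,-0.0012,0,0,0],
    [0,0,-0.0012,0,0,0]
  ]
}}

```text
time_s: 22.73
tool_pos: [0.5141, -0.1193, 0.0541]
ee_rot: [-0.079, 0.701, 0.078, 0.704]
ft_force: [6.1, 2.6, -4.7]
opening: 0.239
```

Request:
{"op": "send_rows", "data": {
  "plan": [
    [0.0002,0,-0.0016,0,0.2,0],
    [0.0003,0,-0.0018,0,0.2,0],
    [0.0004,0,-0.002,0,0.3,0],
    [0.0004,0,-0.002,0,0.3,0]
  ]
}}

```text
time_s: 23.07
tool_pos: [0.5141, -0.1194, 0.054]
ee_rot: [-0.08, 0.702, 0.079, 0.703]
ft_force: [5.5, 2.6, -3.5]
opening: 0.243
```

Request:
{"op": "send_rows", "data": {
  "plan": [
    [0.0004,0,-0.0026,0,0.2,0],
    [0.0004,0,-0.0026,0,0.2,0],
    [0.0004,0,-0.0026,0,0.2,0],
    [0.0004,0,-0.0026,0,0.2,0]
  ]
}}

```text
time_s: 23.4
tool_pos: [0.5141, -0.1195, 0.0541]
ee_rot: [-0.08, 0.699, 0.081, 0.706]
ft_force: [8.4, 3.3, -5.0]
opening: 0.241
```

Request:
{"op": "send_rows", "data": {
  "plan": [
    [0,0,0,0,0,0],
    [0,0,0,0,0,0]
  ]
}}

```text
time_s: 23.57
tool_pos: [0.5145, -0.1194, 0.054]
ee_rot: [-0.08, 0.699, 0.081, 0.706]
ft_force: [1.9, 0.1, -2.4]
opening: 0.245
```

Request:
{"op": "send_rows", "data": {
  "plan": [
    [0,0,0,0,0,0],
    [0,0,0,0,0,0],
    [0,0,0,0,0,0],
    [-0.015,0,0,0,0,0],
    [-0.025,0,0,0,0,0],
    [-0.025,0,0,0,0,0],
    [-0.02,0,0.01,0,0,0],
    [-0.01,0,0.02,0,0,0],
    [0,0,0.02,0,0,0],
    [0,0,0,0,0,0]
  ],
  "grip": 0.06
}}

```text
time_s: 24.4
tool_pos: [0.555, -0.108, 0.1515]
ee_rot: [-0.078, 0.705, 0.081, 0.7]
ft_force: [0.3, 0.2, 0.2]
opening: 0.7
```

Request:
{"op": "send_rows", "data": {
  "plan": [
    [0,0,0,0,0,0],
    [0,0,0,0,0,0]
  ]
}}

```text
time_s: 24.57
tool_pos: [0.5543, -0.1081, 0.1514]
ee_rot: [-0.079, 0.705, 0.081, 0.7]
ft_force: [0.6, 0.1, -0.3]
opening: 0.704
```

```bash
cat > m.py <<'E'
from h import *
import sys
o=bot.get_obs(); M=c2w("wrist",o); im=viewer.camera("wrist"); cv2.imwrite(f"pics/{sys.argv[1]}.png",im)
print(np.round(o["tool_pos"],4),np.round(T(o)[:3,:3],3).tolist(),np.round(o["ft_force"],1),o["time_s"])
for q in ("hp_a_mid","hp_b_mid","hp_c_mid","hp_b_chuck"):
    for s,p in pts("wrist",q,M,2): print(q,s,p,go([p[0],p[1],.051],o))
E
python3 m.py w7
```

```text
[ 0.5543 -0.1081  0.1514] [[-0.008, -0.224, 0.975], [0.002, 0.975, 0.224], [-1.0, 0.004, -0.007]] [ 0.6  0.1 -0.3] 24.5667
hp_a_mid 0.74 [0.5893, -0.0039, 0.0671] [100.3  93.3  58.1]
hp_b_mid 0.74 [0.6125, -0.0959, 0.0701] [99.9 -1.5 60.2]
hp_b_mid 0.28 [0.6082, -0.0964, 0.0711] [100.   -1.1  55.9]
hp_c_mid 0.89 [0.5664, 0.0874, 0.0696] [100.7 187.4  56.3]
hp_b_chuck 0.87 [0.5146, -0.1168, 0.0696] [100.6   0.  -39.9]
hp_b_chuck 0.55 [0.6112, -0.0976, 0.0711] [99.9 -2.9 58.5]
```

View pics/w7.png

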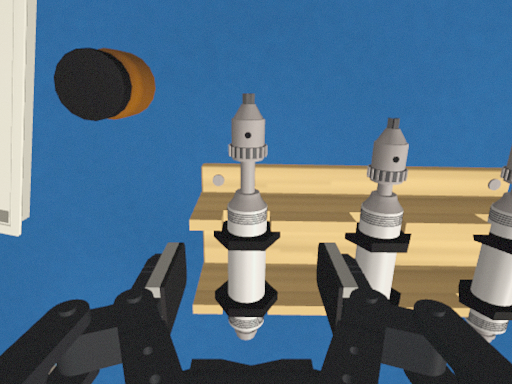

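Run:
```python
from h import *
o=bot.get_obs(); M=c2w("wrist",o)
for u,z in (((247,244),.084),((247,284),.084),((247,267),.07),((248,133),.08)):
    p=ray("wrist",M,u,z); print(u,np.round(p,4),go([p[0],p[1],.055],o))
viewer.camera("top"); M=c2w("top",o); print(pts("top","hp_b_mid",M,2),pts("top","tray_floor",M,1),pts("top","hp_b_chuck",M,2))
print(o["joint_pos"])
```

```text
(247, 244) [ 0.5826 -0.1029  0.084 ] [96.  -1.8 29.8]
(247, 284) [ 0.6135 -0.0959  0.084 ] [95.8 -1.9 61.4]
(247, 267) [ 0.6082 -0.0972  0.07  ] [95.8 -2.  56. ]
(248, 133) [ 0.509  -0.1189  0.08  ] [ 96.6  -0.9 -45.5]
[(0.62, [0.61, -0.0968, 0.0708])] [(0.58, [0.498, -0.3789, -0.0002])] []
[-3.05164657e-01  3.97561370e-01 -9.88676169e-02  1.08302121e+00
  1.16231988e-04 -5.30412564e-01]
```

Request:
{"op": "send_rows", "data": {
  "plan": [
    [0,-0.001,0.022,0,0,0],
    [0,-0.001,0.02,0,-0.4,0],
    [0,0,0.003,0,0,0],
    [0.01,0,0,0,0,0],
    [0.02,0,0,0,0,0],
    [0.015,0,0,0,0,0],
    [0.005,0,0,0,0,0],
    [0,0,0,0,0,0],
    [0,0,0,0,0,0]
  ]
}}

```text
time_s: 25.77
tool_pos: [0.5952, -0.0999, 0.0968]
ee_rot: [-0.077, 0.704, 0.081, 0.701]
ft_force: [-0.1, 0.8, 0.3]
opening: 0.705
```

Run:
```python
from h import *
o=bot.get_obs(); M=c2w("wrist",o); print(np.round(o["tool_pos"],4),go([.601,-.0999,.055],o),np.round(T(o)[:3,:3],3).tolist())
viewer.camera("wrist"); print(pts("wrist","hp_b_mid",M,2))
```

```text
[ 0.5952 -0.0999  0.0968] [41.8 -1.5  5.8] [[-0.006, -0.222, 0.975], [0.004, 0.975, 0.222], [-1.0, 0.005, -0.005]]
[(0.76, [0.6109, -0.1002, 0.0716])]
```

Request:
{"op": "send_rows", "data": {
  "plan": [
    [0,-0.001,0.005,0,0,0],
    [0.015,0,0,0,0,0],
    [0.015,0,0,0,0,0],
    [0.008,0,0,0,0,0],
    [0.002,0,0,0,0,0],
    [0,0,0,0,0,0],
    [0,0,0,0,0,0]
  ]
}}

```text
time_s: 26.45
tool_pos: [0.6075, -0.1014, 0.0629]
ee_rot: [-0.079, 0.7, 0.079, 0.705]
ft_force: [-0.1, 0.9, 0.5]
opening: 0.699
```

Run:
```python
from h import *
o=bot.get_obs(); M=c2w("wrist",o); print(np.round(o["tool_pos"],4),go([.601,-.0999,.055],o),o["ft_force"])
cv2.imwrite("pics/w8.png",viewer.camera("wrist"))
```

```text
[ 0.6075 -0.1014  0.0629] [ 7.8  2.9 -6.1] [-0.0820207   0.86199952  0.45555041]
```

View pics/w8.png

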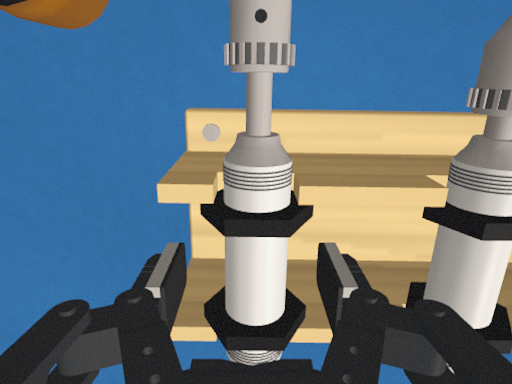

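Request:
{"op": "send_rows", "data": {
  "plan": [
    [0.003,0.002,-0.004,0,0,0],
    [0.004,0.0005,-0.001,0,0,0],
    [0,0,0,0,0,0]
  ]
}}

```text
time_s: 26.75
tool_pos: [0.6033, -0.1003, 0.0574]
ee_rot: [-0.08, 0.699, 0.078, 0.707]
ft_force: [-0.6, 0.6, -0.0]
opening: 0.703
```

Run:
```python
from h import *
o=bot.get_obs(); print(np.round(o["tool_pos"],4),go([.601,-.0999,.055],o),o["ft_force"])
```

```text
[ 0.6033 -0.1003  0.0574] [ 2.4  0.9 -2.1] [-0.6247305   0.57077088 -0.03716178]
```

Request:
{"op": "send_rows", "data": {
  "plan": [
    [0.0015,0.0005,-0.0015,0,0,0],
    [0,0,0,0,0,0],
    [0,0,0,0,0,0],
    [0,0,0,0,0,0],
    [0,0,0,0,0,0],
    [0,0,0,0,0,0]
  ],
  "grip": 0,
  "force": 70
}}

```text
time_s: 27.25
tool_pos: [0.6015, -0.1001, 0.0564]
ee_rot: [-0.08, 0.698, 0.078, 0.707]
ft_force: [0.4, 0.0, 0.2]
opening: 0.306
```

Request:
{"op": "send_rows", "data": {
  "plan": [
    [-0.005,0,0,0,0,0],
    [-0.008,0,0,0,0,0],
    [-0.012,0,0,0,0,0],
    [-0.018,0,0,0,0,0],
    [-0.022,0,0,0,0,0],
    [-0.022,0,0,0,0,0],
    [-0.022,0,0,0,0,0],
    [-0.012,0,0,0,0,0],
    [0,0,0,0,0,0],
    [0,0,0,0,0,0]
  ]
}}

```text
time_s: 28.08
tool_pos: [0.5946, -0.0986, 0.1807]
ee_rot: [-0.078, 0.703, 0.08, 0.702]
ft_force: [-0.1, 0.1, -3.8]
opening: 0.303
```

Run:
```python
from h import *
o=bot.get_obs(); print(np.round(o["tool_pos"],4),o["ft_force"],o["opening"],np.round(T(o)[:3,:3],3).tolist())
a=viewer.camera("wrist"); M=c2w("wrist",o); print(pts("wrist","hp_b_chuck",M,2),pts("wrist","hp_b_mid",M,2))
viewer.camera("top"); M=c2w("top",o); print(pts("top","tray_floor",M,1))
s=viewer.silhouettes("top","tray_floor")
print("d from tcp to tray",go([.497,-.382,.17],o))
cv2.imwrite("pics/w9.png",a)
```

```text
[ 0.5946 -0.0986  0.1807] [-0.07984108  0.13935789 -3.81529156] 0.30340409989817724 [[-0.001, -0.222, 0.975], [0.003, 0.975, 0.222], [-1.0, 0.003, -0.0]]
[] [(0.93, [0.6045, -0.0935, 0.1954])]
[(0.76, [0.4974, -0.3803, 0.0057])]
d from tcp to tray [   9.9 -254.6 -158.2]
```

View pics/w9.png

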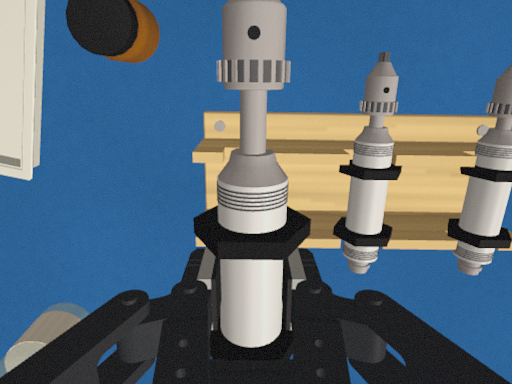

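Request:
{"op": "send_rows", "data": {
  "plan": [
    [0,-0.008,-0.004,0,0,0],
    [0,-0.014,-0.008,0,0,0],
    [0,-0.02,-0.012,0,0,0],
    [0,-0.026,-0.016,0,0,0],
    [0,-0.028,-0.018,0,0,0],
    [0,-0.028,-0.018,0,0,0],
    [0,-0.028,-0.018,0,0,0],
    [0,-0.028,-0.018,0,0,0],
    [0,-0.026,-0.017,0,0,0],
    [0,-0.022,-0.015,0,0,0]
  ]
}}

```text
time_s: 29.22
tool_pos: [0.4982, -0.3609, 0.171]
ee_rot: [-0.079, 0.707, 0.087, 0.698]
ft_force: [0.2, -0.3, -3.0]
opening: 0.299
```

Request:
{"op": "send_rows", "data": {
  "plan": [
    [0,-0.014,-0.01,3.2,0,0],
    [0,-0.006,-0.005,3.2,0,0],
    [0,0,0,3.2,0,0],
    [0,0,0,3,0,0],
    [0,0,0,0,0,0],
    [0,0,0,0,0,0]
  ]
}}

```text
time_s: 29.72
tool_pos: [0.4785, -0.396, 0.1665]
ee_rot: [0.006, 0.714, 0.0, 0.7]
ft_force: [0.4, 1.2, -3.6]
opening: 0.301
```

Run:
```python
from h import *
o=bot.get_obs(); print(np.round(o["tool_pos"],4),go([.489,-.381,.1],o),o["ft_force"],o["opening"],np.round(T(o)[:3,:3],3).tolist(),o["time_s"])
a=viewer.camera("wrist"); M=c2w("wrist",o); print(pts("wrist","hp_b_mid",M,2),pts("wrist","tray_floor",M,1))
b=viewer.camera("top"); cv2.imwrite("pics/t2.png",b)
```

```text
[ 0.4785 -0.396   0.1665] [66.4 14.5 11.8] [ 0.37187428  1.15733753 -3.58051006] 0.3011569754066287 [[-0.021, 0.008, 1.0], [0.008, 1.0, -0.008], [-1.0, 0.008, -0.021]] 29.7167
[(0.85, [0.4863, -0.3942, 0.1799])] []
```

Request:
{"op": "send_rows", "data": {
  "plan": [
    [0,0.007,0.006,0,-0.6,-0.3],
    [0,0.006,0.005,0,-0.6,-0.15],
    [0.01,0,0,0,0,0],
    [0.02,0,0,0,0,0],
    [0.025,0,0,0,0,0],
    [0.025,0,0,0,0,0],
    [0.02,0,0,0,0,0],
    [0.01,0,0,0,0,0],
    [0,0,0,0,0,0],
    [0,0,0,0,0,0]
  ]
}}

```text
time_s: 30.75
tool_pos: [0.4952, -0.3765, 0.051]
ee_rot: [-0.002, 0.705, -0.0, 0.71]
ft_force: [0.2, 0.6, -3.5]
opening: 0.3
```

Run:
```python
from h import *
o=bot.get_obs(); print(np.round(o["tool_pos"],4),go([.489,-.381,.0105],o),o["ft_force"],np.round(T(o)[:3,:3],3).tolist())
a=viewer.camera("wrist"); M=c2w("wrist",o); print(pts("wrist","hp_b_mid",M,2),pts("wrist","tray_floor",M,1))
```

```text
[ 0.4952 -0.3765  0.051 ] [40.5 -4.4 -6.5] [ 0.20286334  0.56393769 -3.4812958 ] [[0.007, -0.003, 1.0], [-0.004, 1.0, 0.003], [-1.0, -0.004, 0.007]]
[] []
```

Request:
{"op": "send_rows", "data": {
  "plan": [
    [0.006,-0.003,-0.004,0,0.3,0.2],
    [0.01,-0.001,-0.001,0,0,0],
    [0.008,0,0,0,0,0],
    [0.005,0,0,0,0,0],
    [0.002,0,0,0,0,0],
    [0,0,0,0,0,0],
    [0,0,0,0,0,0]
  ]
}}

```text
time_s: 31.48
tool_pos: [0.4931, -0.3852, 0.022]
ee_rot: [-0.003, 0.704, -0.002, 0.71]
ft_force: [-0.3, 0.7, -3.1]
opening: 0.302
```

Request:
{"op": "send_rows", "data": {
  "plan": [
    [0.003,0,0,0,0.4,0],
    [0.003,0,0,0,0.2,0],
    [0.002,0,0,0,0,0],
    [0.001,0,0,0,0,0],
    [0,0,0,0,0,0]
  ]
}}

```text
time_s: 31.9
tool_pos: [0.4938, -0.3855, 0.0127]
ee_rot: [-0.004, 0.708, -0.002, 0.707]
ft_force: [0.8, -0.3, -3.8]
opening: 0.3
```

Request:
{"op": "send_rows", "data": {
  "plan": [
    [0.0008,0,0,0,0,0],
    [0.0008,0,0,0,0,0],
    [0.0008,0,0,0,0,0]
  ]
}}

```text
time_s: 32.15
tool_pos: [0.4939, -0.3856, 0.0105]
ee_rot: [-0.004, 0.708, -0.002, 0.707]
ft_force: [-1.7, 0.6, 1.5]
opening: 0.309
```

Request:
{"op": "send_rows", "data": {
  "plan": [
    [0.0008,0,0,0,0,0],
    [0.0008,0,0,0,0,0],
    [0.0008,0,0,0,0,0]
  ]
}}

```text
time_s: 32.4
tool_pos: [0.4939, -0.3856, 0.0105]
ee_rot: [-0.004, 0.707, -0.002, 0.707]
ft_force: [-3.1, 2.8, 5.4]
opening: 0.304
```

Request:
{"op": "send_rows", "data": {
  "plan": [
    [0,0,0,0,0,0],
    [0,0,0,0,0,0],
    [0,0,0,0,0,0],
    [0,0,0,0,0,0],
    [-0.005,0,0,0,0,0],
    [-0.01,0,0,0,0,0],
    [-0.02,0,0,0,0,0],
    [-0.03,0,0,0,0,0],
    [-0.03,0,0,0,0,0],
    [-0.03,0,0,0,0,0]
  ],
  "grip": 0.06
}}

```text
time_s: 33.23
tool_pos: [0.4914, -0.3822, 0.1354]
ee_rot: [-0.002, 0.71, -0.0, 0.704]
ft_force: [-0.2, -0.5, 0.0]
opening: 0.701
```

Request:
{"op": "send_rows", "data": {
  "plan": [
    [-0.03,0,0.01,0,0,0],
    [-0.02,0,0.01,0,0,0],
    [0,0,0,0,0,0],
    [0,0,0,0,0,0],
    [0,0,0,0,0,0]
  ]
}}

```text
time_s: 33.65
tool_pos: [0.5154, -0.385, 0.201]
ee_rot: [-0.006, 0.705, -0.005, 0.709]
ft_force: [-0.0, -0.8, -1.0]
opening: 0.705
```

Run:
```python
from h import *
o=bot.get_obs(); print(np.round(o["tool_pos"],4),o["ft_force"],o["opening"],o["time_s"])
a=viewer.camera("wrist"); M=c2w("wrist",o)
for q in ("hp_b_mid","hp_b_chuck","tray_floor"): print(q,pts("wrist",q,M,2))
b=viewer.camera("top"); M=c2w("top",o)
for q in ("hp_a_mid","hp_b_mid","hp_c_mid","hp_b_chuck","cup","jar","tray_floor"): print(q,pts("top",q,M,3))
cv2.imwrite("pics/end.png",np.vstack([cv2.resize(a,(400,300)),cv2.resize(b[60:330,60:460],(400,270))]))
```

```text
[ 0.5154 -0.385   0.201 ] [-0.0097901  -0.76139678 -1.02462957] 0.7054257945908454 33.65
hp_b_mid [(0.86, [0.5063, -0.3811, 0.0258])]
hp_b_chuck [(0.63, [0.4058, -0.3848, 0.0242])]
tray_floor [(0.93, [0.4944, -0.3821, 0.0026])]
hp_a_mid [(0.64, [0.5859, -0.0039, 0.0679])]
hp_b_mid [(0.67, [0.5006, -0.3836, 0.0236]), (0.56, [0.5795, 0.2209, -0.0004])]
hp_c_mid [(0.75, [0.5701, 0.0888, 0.0681])]
hp_b_chuck [(0.67, [0.4041, -0.3831, 0.0211])]
cup [(0.86, [0.5814, 0.2209, 0.0002])]
jar [(0.62, [0.5023, -0.2224, -0.0031])]
tray_floor [(0.74, [0.5684, 0.088, 0.0692]), (0.56, [0.4981, -0.3789, 0.002])]
```

View pics/end.png

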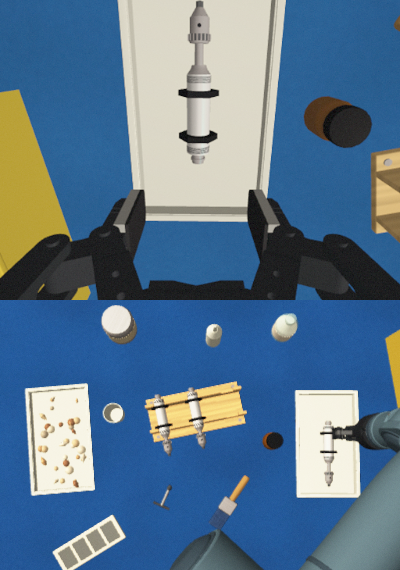

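The picture shows the handpiece lying flat in the tray (upper panel, about (200, 0) to (200, 163)) with its spindle drawn out. The two sound ones are in the rack, and the cup and jar are standing.

```bash
python3 -c "
from workcell import bot
bot.job_done(); print(bot.get_obs()['time_s'])"
```

```text
the job is handed in; nothing more can be done
the job is handed in; nothing more can be done
```

The right handpiece was the loose one. It now lies in the empty tray with its spindle drawn out, and I handed the job in at about 34 s of the 72 s allowed. No verdict is reported.

**Feeling the handpieces:** I pressed each chuck home and drew it out, left to right, with about 7.5–9 N along the axis at the wrist. The highest reading was about 9 N.

| Handpiece | Travel at the tool, stop to stop |
|---|---|
| Left | about 5.8 mm |
| Middle | about 5.9 mm |
| Right | about 16 mm |

These figures include roughly 2 mm of sliding in the rack plus some give, so the left and middle match a sound 3 mm float and the right matches 13 mm.

**Last checks:**
- **Loose handpiece:** it is released. Its middle measures within about 12 mm of the tray's centre along and 5 mm across, with its axis about 24 mm above the bench. Its chuck is about 96–100 mm from the middle, against the 86.5 mm needed.
- **Sound handpieces, cup and jar:** all measure within about 5 mm of where they started, which is about the camera error.
- **Gripper:** it is about 0.2 m above the bench, touching nothing.

**Disagreements:** in the last top-camera picture the detector also put a "handpiece" on the cup and a "tray floor" on the rack. I took these as false, because the pictures show neither. During the pressing there was also a side force of up to about 7 N up or down at the wrist. That adds some uncertainty to the force on the stops themselves, which I could not measure directly.

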